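# Start the exercise disc on the big-key CD player

### The arm

A 6-joint arm with a two-finger parallel gripper is mounted at the origin on the work surface. World frame = base frame: x ahead of the robot, y to its left, z up, the work surface at z = 0. Lengths are in m, angles in rad, forces in N, time in s.
With the tool pointing down it reaches from about 0.275 to 0.825 m from the base axis. Payload 4.9 kg.
Tool frame: the origin (TCP) lies where the fingers leave the gripper's body, on its centre line; the fingertips stand 73 mm ahead of it and the grasp point (between the pads) lies 54 mm ahead of it; z points along the fingers, y is the line along which they close (so a half turn about z gives the same grasp; the last joint's range is limited). The gripper opens to 85 mm and grips with 20 to 120 N. Pads are 22 mm wide; open, the fingers measure 114 mm over their backs; the gripper's body (76 mm by 85 mm) begins 54 mm behind the grasp point. The pads swing forward as they close: fully open they stand 13 mm farther back than shut.
Start: joints at [-1.47, 0.326, -0.193, 1.052, 0, 1.437], TCP at [0.128, -0.535, 0.304] pointing down, gripper open.
Joint ranges: [-2.65, 2.65], [-0.97, 1.79], [-1.3, 1.35], [-1.93, 2.1], [-1.47, 1.37], [-3.14, 3.14]. Speed limits (rad/s): [2.57, 2.57, 3.14, 3.14, 3.14, 3.14].

### API

Orientations are given as a unit quaternion [x, y, z, w].
In Python, from station import arm, effector, solver, capture gives the robot as it stands. The module is installed in compiled form; this text tells all that it offers. Calls block until the motion is done:
- arm.move_to(position, orientation): joint-space move of the TCP to a pose.
- arm.servo_line(position, v=0.15, rotation=None, contact_N=None): straight line of the TCP; rotation=None keeps the orientation; v is the mean speed in m/s. With contact_N (N) it stops when the force on the tool has changed by that much, and returns True; else False.
- arm.move_joints(angles): joint-space move.
- effector.grip(opening): finger opening in m; the grip force is fixed at half the most; returns when the fingers have stopped.
- arm.dwell(seconds).
- solver.inverse_kinematics(position, orientation): joint angles nearest the present ones, or None.
- arm.observe(): the state.
- capture(name): name is "scene" or "top" or "wrist"; returns a dict with "img" (420x560x3 uint8, red, green, blue), "fovy" (degrees; the focal length in pixels is half the picture's height over the tangent of half this angle, whatever the lens; pixels are square), "cx", "cy" (the principal point, pixels), "extrinsics" (4x4, takes a point from camera to world coordinates); the wrist camera has in their place "hand_eye" (4x4, takes a point from camera to tool coordinates, whose origin is the TCP and whose axes are the flange's). Camera axes: x right, y up, looking along -z (the intrinsics and any distortion apply to the point x, -y, -z); pixel columns grow to the right and rows downward; lengths in m; the calibration is good to about 2 mm. A picture is of the moment at which its call begins: read the wrist's pose just before it. There is no depth.
A pose or a line that the arm cannot do raises arm.Unreachable and nothing moves.
- arm.hand_in(): hands the job in; it is judged then, once.
The state is a dict: "time_s": time; "qpos": joint angles; "dq": joint speeds; "joint_efforts": joint torques, N m; "eef_pos": TCP position; "eef_rot": TCP orientation; "wrist_force": force on the tool from outside, world axes, zero at the start; "ft_torque": the same for the moment, N m; "finger_gap": finger opening in m; "gripper_force": force on a finger pad.
Only numpy, scipy, OpenCV 4.12 (cv2) and the standard library are available. Lean on these libraries where they do the work, as an engineer would, in place of code of your own. Each camera call takes 0.05 s, during which the arm holds its last target. There are 200 camera calls.

### The job

Get the exercise music going on the CD player: with the fingers closed, push the raised disc lid down until its catch holds it shut, then press the far half of the red power rocker so that it tips over to on, then press the green play key right down and let it spring back, and finish clear of everything. Keep to that order and leave the other three keys alone; it is all pressing, so the player and the things around it, and the tape roll lying on it, stay standing where they are.

Things in the scene. Friction and masses are not known exactly. Their poses are not given: they have to be found in the camera images.
- player: White portable CD player, loose, 2 to 3 kg, rubber feet, 250 mm deep (x) by 380 wide (y), flat top deck 135 mm above the table. Origin under its centre; x from front (black key strip, nearest the robot) to rear, y to the robot's left. Volume wheel, 14 mm high, at the strip's right end; carrying handle along the rear edge (x +116 mm, top 163 mm above the table).
- lid (a joint): opening of the disc lid, rad: 0 shut, 1.2 wide open; starts at 0.8 to 1.1. Silver frame, clear window, 142 mm from rear hinge to free front edge, 144 wide, 6 thick; the free edge is nearest the robot. Stays where left while raised; from nearly shut it springs part-way up unless pushed home into the sprung catch at mid front edge.
- lid_hinge (a point): point on the lid's hinge axis, at the middle of the lid's width: x +86 mm of the player, 131 mm above the table. The axis runs along the player's y.
- lid_front (a point): the place to push: middle of the lid's outer (upper) face, 20 mm from its free edge, 122 mm from the hinge. Its z axis is the lid's outward normal. Moves with the lid; when shut it is flush with the deck, 135 mm above the table. 1 to 2 N here moves the lid; about 4 N, up to 8 if quick, snaps it past its catch.
- power (a joint): angle of the red power rocker, rad: 0 off, 0.34 on; snaps over-centre at 0.17 and stays. It is at the left end of the key strip, 44 mm (x) by 28 (y), pivoted at its middle. The far half (player's +x, white bar mark) is the on half and stands up when off; the near half has a white ring mark.
- power_on (a point): the place to press: middle of the on half of the rocker's top face, 16 mm from the pivot and 6 mm from the rocker's far end. 10 mm above the deck when off, about 5 mm lower when on; 3 to 4 N here tips it.
- play (a joint): travel of the green play key, m: 0 up, 0.004 right down. Spring key: 2 N to start, 4.4 N at the bottom, springs back when let go.
- play_top (a point): centre of the top of the green play key (white arrow mark), 26 mm (x) by 32 mm (y), 8 mm proud of the deck when up, 4 mm when right down. In the strip 115 mm right of the rocker, between a grey skip key and the blue stop key, 50 mm either side.
- stop (a joint): travel of the blue stop key next to play (50 mm to its right), m, same spring and size; leave alone
- back (a joint): travel of the grey skip key 50 mm left of play, m, same spring and size; leave alone
- next (a joint): travel of the grey skip key 100 mm right of play, m, same spring and size; leave alone
- tape_roll: loose roll of yellow tape, 52 mm across and 16 mm high, lying flat on the player's white top, right of the disc lid; origin under its centre
- bottle_green: loose empty clear bottle with green cap, 66 mm across, 210 mm high, standing left of the player; origin under its centre
- bottle_orange: loose empty clear bottle with orange cap, 62 mm across, 170 mm high, standing left of the player; origin under its centre
- glue: loose yellow glue bottle with red cap, 40 mm across, 110 mm high, right of the player; origin under its centre
- cups: loose upright stack of clear cups, 82 mm across, 165 mm high, right of the player; origin under its centre
- disc_case: loose flat disc case, 125 x 142 x 11 mm, lying on the table at the front right; origin under its centre
- pen_box: loose red box of felt pens, 110 x 75 mm, up to 145 mm high with the pens, standing on the table far to the left; origin under its centre

How it is judged:
By the outcome, as a careful person would: the job done as asked, in the order asked, and still so for the second after the job is handed in, with the robot touching nothing.
It also fails if it takes over 45 s, if anything falls off the work surface, if the arm or the gripper's body presses on something with over 40 N, if the wrist force passes 120 N, or if a joint passes its speed limit or range.

## Working session

There is one attempt and no reset: what is moved stays moved. The work goes in short steps, each a Python script; the robot and the scene stay as the last script left them, time stands still between calls to the robot, and variables do not carry over. Pictures are saved under pics/ and viewed, at most 10 in all, crops included, and the job is handed in when it is done.

```bash
mkdir -p pics
python3 - <<'E'
from station import arm,capture
import cv2,numpy as np
for n in("scene","top"):
    c=capture(n); cv2.imwrite(f"pics/{n}.png",cv2.resize(c["img"][:,:,::-1],(784,588),interpolation=cv2.INTER_CUBIC))
    cv2.imwrite(f"pics/raw_{n}.png",c["img"][:,:,::-1])
    print({k:(np.round(v,4).tolist() if k!="img" else 0) for k,v in c.items()})
s=arm.observe();print(s)
E
```

```text
{'img': 0, 'fovy': 49.5912, 'cx': 279.4932, 'cy': 211.1961, 'extrinsics': [[0.2915, -0.608, 0.7385, 1.5252], [0.9565, 0.193, -0.2187, -0.2181], [-0.0096, 0.7701, 0.6379, 0.9423], [0.0, 0.0, 0.0, 1.0]]}
{'img': 0, 'fovy': 43.7553, 'cx': 285.7599, 'cy': 209.047, 'extrinsics': [[-0.001, 0.9894, -0.1451, 0.3038], [-0.9999, 0.0006, 0.0108, 0.0864], [0.0108, 0.1451, 0.9894, 1.9897], [0.0, 0.0, 0.0, 1.0]]}
{'time_s': 0.1, 'qpos': array([-1.47022431e+00,  3.26870675e-01, -1.93497772e-01,  1.05201548e+00,
        1.60639476e-05,  1.43659410e+00]), 'dq': array([ 0.00099637, -0.00159768,  0.00169505, -0.0012207 , -0.00084198,
        0.0014837 ]), 'joint_efforts': array([ 1.02099406e-03, -4.44239223e+01,  2.63037872e+01,  7.93954299e-03,
       -1.37214224e-04, -1.25611641e-05]), 'eef_pos': array([ 0.12791389, -0.53448651,  0.30317429]), 'eef_rot': array([ 9.93117728e-01,  1.17117672e-01,  2.13780036e-05, -7.93550620e-04]), 'wrist_force': array([ 0.26616348,  0.13587531, -0.2712892 ]), 'ft_torque': array([-0.01407258, -0.01019711,  0.01263816]), 'gripper_force': 0.0, 'finger_gap': 0.08542082132301153}
```

View pics/scene.png

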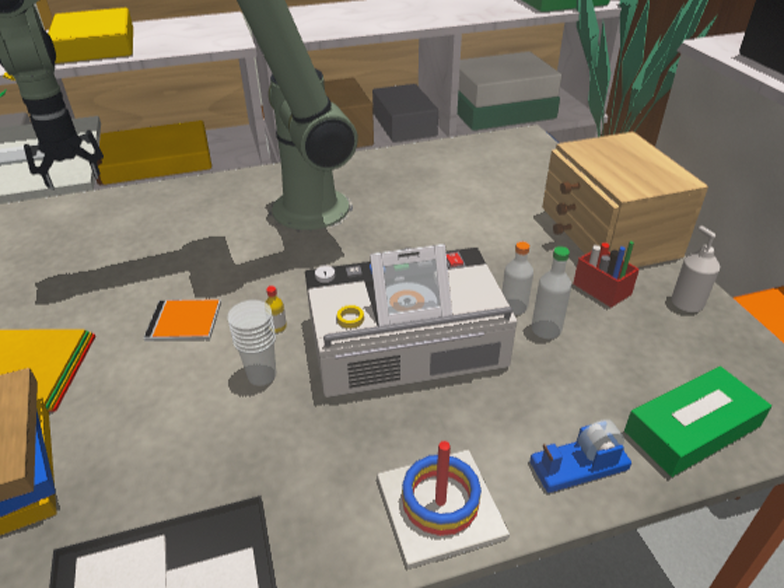

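View pics/top.png

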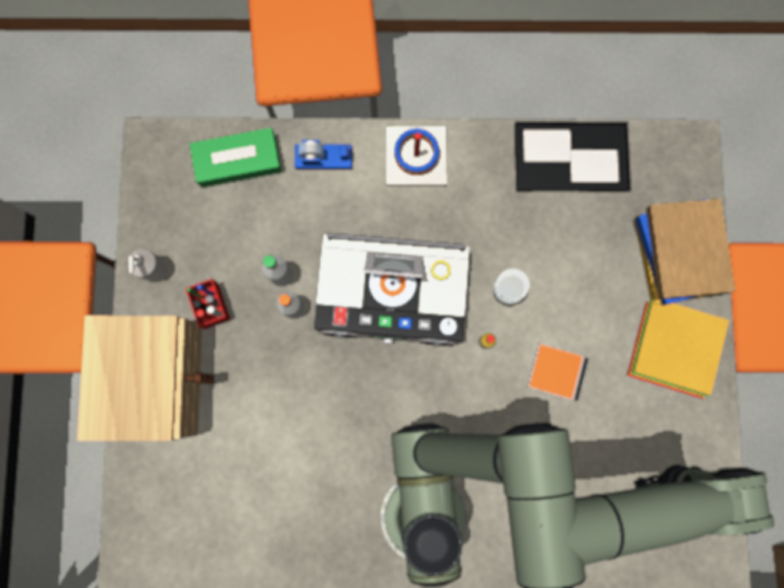

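The pictures show the player with the lid raised. In the top view it spans about (318–470, 235–343), with the rocker at (340,316), play at (385,321) and the lid near (393,265). Next I'll enlarge the top view and take a wrist view from above.

```bash
cat > h.py <<'E'
from station import arm,capture,effector,solver
import numpy as np,cv2
from scipy.spatial.transform import Rotation as R
def ray(c,uv,T):
    f=210/np.tan(np.radians(c["fovy"])/2)
    d=np.array([(uv[0]-c["cx"])/f,-(uv[1]-c["cy"])/f,-1.])
    return T[:3,3],T[:3,:3]@d
def onz(c,uv,z,T):
    o,d=ray(c,uv,T); return o+d*(z-o[2])/d[2]
E
python3 - <<'E'
from h import *
im=cv2.imread("pics/raw_top.png")
cv2.imwrite("pics/topc.png",cv2.resize(im[160:250,215:345],None,fx=6,fy=6,interpolation=cv2.INTER_CUBIC))
c=capture("top");T=np.array(c["extrinsics"])
k=560/784
for n,p,z in(("rocker",(340,316),.14),("play",(385,321),.143),("base",(430,520),0),("tape",(441,270),.15)):
    print(n,onz(c,np.array(p)*k,z,T))
w=capture("wrist");print({a:(np.round(v,4).tolist() if a!="img" else 0) for a,v in w.items()})
E
```

```text
rocker [0.51503805 0.21873516 0.14      ]
play [0.50197165 0.10442905 0.143     ]
base [-8.30079015e-03 -1.34593216e-02  2.22044605e-16]
tape [ 0.63208402 -0.03831765  0.15      ]
{'img': 0, 'fovy': 63.0999, 'cx': 276.5795, 'cy': 213.109, 'hand_eye': [[0.0006, 0.9614, 0.275, 0.0703], [1.0, -0.0005, -0.0007, -0.0004], [-0.0006, 0.275, -0.9614, -0.0698], [0.0, 0.0, 0.0, 1.0]]}
```

View pics/topc.png

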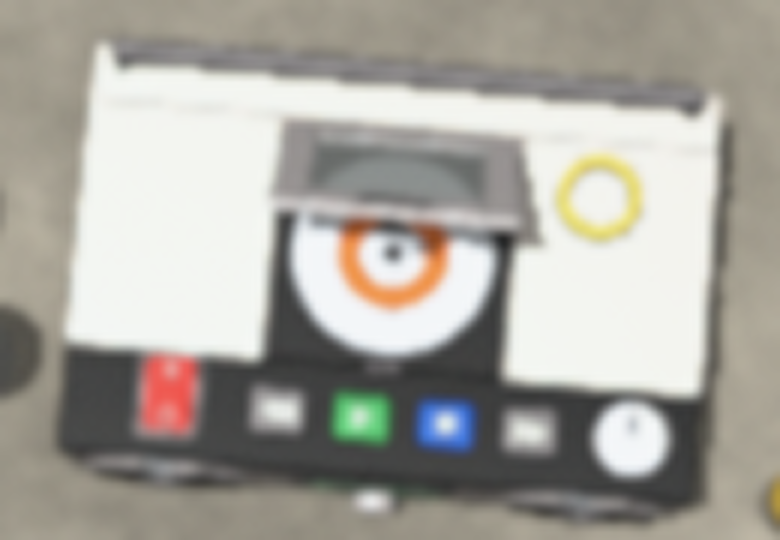

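Run:
```python
from h import *
effector.grip(0.0)
s=arm.observe();arm.servo_line([s["eef_pos"][0],s["eef_pos"][1],.45])
q=R.from_euler('z',-0.11)*R.from_quat([1,0,0,0])
for i,(x,y) in enumerate([(.53,.13)]):
    arm.move_to([x,y,.44],q.as_quat()); arm.dwell(.3)
    s=arm.observe();c=capture("wrist")
    T=np.eye(4);T[:3,:3]=R.from_quat(s["eef_rot"]).as_matrix();T[:3,3]=s["eef_pos"]
    np.savez("w%d.npz"%i,T=T@np.array(c["hand_eye"]),fovy=c["fovy"],cx=c["cx"],cy=c["cy"],img=c["img"])
    cv2.imwrite(f"pics/w{i}.png",cv2.resize(c["img"][:,:,::-1],(784,588),interpolation=cv2.INTER_CUBIC))
    print(s["time_s"],s["eef_pos"],s["finger_gap"],s["wrist_force"])
```

```text
6.0167 [0.5300436  0.12988014 0.44000081] -0.00043780736098496904 [-0.51993542  0.47626182 -0.5736313 ]
```

View pics/w0.png

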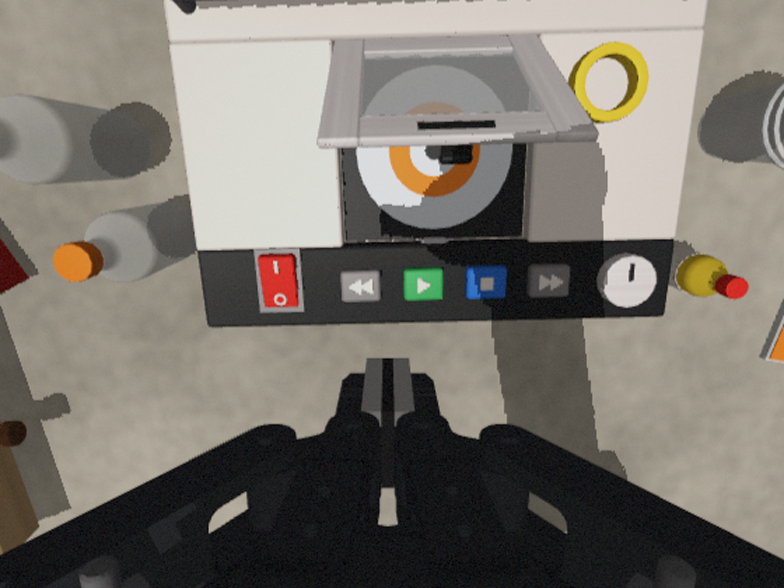

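The wrist view shows the rocker centre at (279,281), its on half at (277,267) and play at (423,285). The deck's front corners are at (208,325) and (665,314), and the lid's free lower corners at (318,143) and (597,137). I'll fit the player pose and lid angle from these.

Run:
```python
from h import *
from scipy.optimize import least_squares
d=np.load("w0.npz");c={k:float(d[k]) for k in("fovy","cx","cy")};T=d["T"];k=560/784
f=210/np.tan(np.radians(c["fovy"])/2);Ti=np.linalg.inv(T)
def pr(P):
    p=Ti[:3,:3]@P+Ti[:3,3];return np.array([c["cx"]+f*p[0]/-p[2],c["cy"]+f*p[1]/p[2]])/k
def W(v,x,y,z):
    C,S=np.cos(v[2]),np.sin(v[2]);return np.array([v[0]+C*x-S*y,v[1]+S*x+C*y,z])
def lid(v,r,y,n):
    t=v[3];return W(v,.086-r*np.cos(t)+n*np.sin(t),y+v[4],.131+r*np.sin(t)+n*np.cos(t))
def res(v):
    o=[pr(W(v,-.125,.19,.135))-(208,325),pr(W(v,-.125,-.19,.135))-(665,314),
       pr(lid(v,.142,.072,-.002))-(318,143),pr(lid(v,.142,-.072,-.002))-(597,137),
       pr(lid(v,.142,.072,.004))-(322,134),pr(lid(v,.142,-.072,.004))-(593,128)]
    return np.ravel(o)
r=least_squares(res,[.6,.1,-.1,.9,0]);v=r.x
print(np.round(v,4),np.round(r.fun.reshape(-1,2),1))
C=np.cos(v[2]);S=np.sin(v[2]);Rm=np.array([[C,S],[-S,C]])
for n,p,z in(("rock",(279,281),.1425),("on",(277,267),.145),("play",(423,285),.143),("back",(361,286),.143),("stop",(487,282),.143),("boundL",(197,249),.135),("boundR",(673,241),.135),("fl",(208,325),.135),("fr",(665,314),.135),("tape",(611,82),.151)):
    P=onz(c,np.array(p)*k,z,T);print(n,np.round(P,4),"player",np.round(Rm@(P[:2]-v[:2]),4))
ct=capture("top");Tt=np.array(ct["extrinsics"])
for n,p,z in(("on",(170,375),.145),("play",(360,416),.143),("stop",(445,424),.143),("rock",(168,395),.142)):
    print("top",n,np.round(onz(ct,np.array(p)/6+[215,160],z,Tt),4))
np.save("v.npy",v)
```

```text
[ 0.5968  0.0853 -0.0871  1.0091  0.0012] [[-2.3 -2.2]
 [ 2.2 -1.2]
 [-0.7  2. ]
 [-0.4  1.4]
 [-6.2  0.3]
 [ 7.3 -0.4]]
rock [0.5189 0.2173 0.1425] player [-0.0891  0.1247]
on [0.5307 0.2163 0.145 ] player [-0.0773  0.1247]
play [0.5034 0.1046 0.143 ] player [-0.0948  0.0111]
back [0.5079 0.1534 0.143 ] player [-0.0945  0.0601]
stop [0.5003 0.0542 0.143 ] player [-0.0935 -0.0394]
boundL [0.5501 0.2792 0.135 ] player [-0.0634  0.1891]
boundR [ 0.5153 -0.0946  0.135 ] player [-0.0655 -0.1864]
fl [0.4867 0.284  0.135 ] player [-0.127   0.1884]
fr [ 0.455  -0.0913  0.135 ] player [-0.126  -0.1883]
tape [ 0.6353 -0.0369  0.151 ] player [ 0.049  -0.1184]
top on [0.5259 0.2168 0.145 ]
top play [0.5018 0.1044 0.143 ]
top stop [0.4971 0.0542 0.143 ]
top rock [0.5144 0.2181 0.142 ]
```

```bash
cat >> h.py <<'E'
try: v=np.load("v.npy")
except Exception: v=None
Q=lambda:(R.from_euler('z',v[2])*R.from_quat([1,0,0,0])).as_quat()
def W(x,y,ztip):
    C,S=np.cos(v[2]),np.sin(v[2]);return [v[0]+C*x-S*y,v[1]+S*x+C*y,ztip+.073]
def st(m):
    s=arm.observe();print(m,round(s["time_s"],2),np.round(s["eef_pos"],4),np.round(s["wrist_force"],1))
def snap(n,T=None):
    s=arm.observe();c=capture("wrist");cv2.imwrite(f"pics/{n}.png",cv2.resize(c["img"][:,:,::-1],(784,588),interpolation=cv2.INTER_CUBIC))
E
python3 - <<'E'
from h import *
y0=v[4]
arm.move_to(W(.06,y0,.34),Q())
arm.servo_line(W(.055,y0,.24)); st("start")
n=8; th=np.linspace(1.0,.15,n)
for i,t in enumerate(th):
    r=np.interp(t,[0,1.],[.131,.122])
    x=.086-r*np.cos(t)+.004*np.sin(t)+.011; z=.131+r*np.sin(t)+.004*np.cos(t)
    h=arm.servo_line(W(x,y0,z),v=.1,contact_N=15); st(("%.2f"%t,h))
    if h: break
else:
    h=arm.servo_line(W(.086-.122,y0,.130),v=.03,contact_N=12); st(("end",h))
    arm.dwell(.2); st("hold")
    arm.servo_line(W(.086-.122,y0,.25))
    arm.move_to(W(-.06,y0+.04,.36),Q()); arm.dwell(.2)
    snap("shut"); st("up")
E
```

```text
start 7.54 [0.6519 0.0822 0.3146] [-0.2  0.5  0.2]
('1.00', False) 7.9 [0.6317 0.0836 0.3102] [0.8 0.2 0.3]
('0.88', False) 8.2 [0.6187 0.0846 0.3016] [-0.2 -0.2 -0.1]
('0.76', False) 8.5 [0.6067 0.0857 0.2923] [ 0.6 -0.5 -0.1]
('0.64', False) 8.8 [0.5957 0.0867 0.2818] [ 0.1  0.8 -0.4]
('0.51', False) 9.1 [0.5861 0.0875 0.2698] [ 1.1 -0.3 -0.4]
('0.39', False) 9.41 [0.5779 0.0882 0.2566] [ 1.  -0.3  0.6]
('0.27', False) 9.72 [0.5712 0.0888 0.2424] [-0.4  0.1  0.4]
('0.15', False) 10.03 [0.5664 0.0892 0.2274] [ 0.3 -0.6 -0.1]
('end', False) 11.01 [0.5615 0.0897 0.2034] [ 1.7 -0.7  3.8]
hold 11.21 [0.5615 0.0897 0.2033] [ 2.  -0.   4.2]
up 12.96 [0.5404 0.1312 0.4313] [0.2 0.2 0. ]
```

View pics/shut.png

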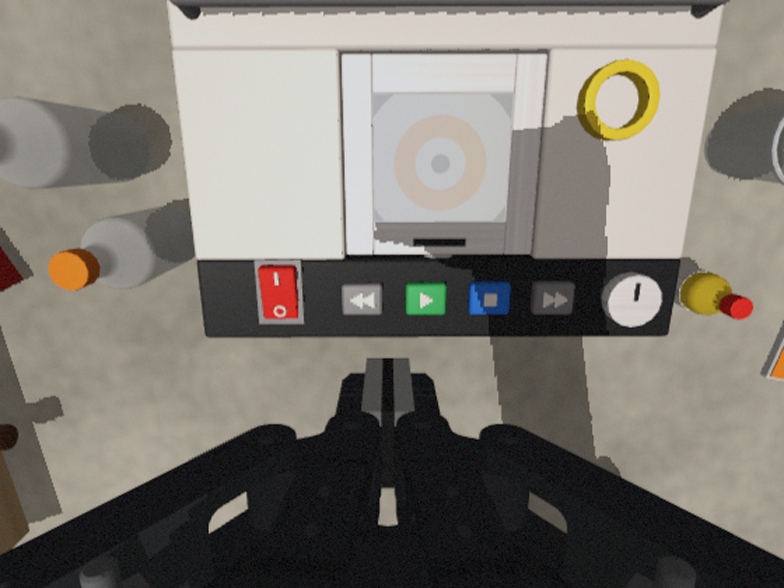

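The lid is shut: it sits flush at (342–548, 52–255), its width matches the deck scale, and it did not spring up. The rocker's on bar is at (276,279), its ring at (280,312), and play at (426,300). I'll re-measure these and then press the rocker.

Run:
```python
from h import *
s=arm.observe();c=capture("wrist")
T=np.eye(4);T[:3,:3]=R.from_quat(s["eef_rot"]).as_matrix();T[:3,3]=s["eef_pos"];T=T@np.array(c["hand_eye"]);k=560/784
C,S=np.cos(v[2]),np.sin(v[2]);Rm=np.array([[C,S],[-S,C]])
g={}
for n,p,z in(("rock",(278,294),.1425),("play",(426,300),.143),("fl",(205,336),.135),("fr",(670,334),.135),("lidf",(440,255),.135)):
    g[n]=Rm@(onz(c,np.array(p)*k,z,T)[:2]-v[:2]);print(n,np.round(g[n],4))
x=g["rock"][0]+.018;y=g["rock"][1]
arm.move_to(W(x,y,.20),Q()); arm.servo_line(W(x,y,.16))
h=arm.servo_line(W(x,y,.137),v=.02,contact_N=8);st(h)
arm.dwell(.1);st("hold")
arm.servo_line(W(x,y,.20)); arm.move_to(W(-.06,y0:=v[4]+.04,.36),Q());arm.dwell(.2);snap("rock");st("up")
```

```text
rock [-0.09    0.1257]
play [-0.0947  0.0107]
fl [-0.1275  0.1891]
fr [-0.126  -0.1892]
lidf [-0.0607 -0.0001]
True 15.17 [0.5369 0.2168 0.2125] [-0.6 -0.1  5. ]
hold 15.27 [0.5369 0.2169 0.2126] [-0.7 -0.4  4.6]
up 16.83 [0.5402 0.1322 0.4312] [ 0.4 -0.3  0.3]
```

View pics/rock.png

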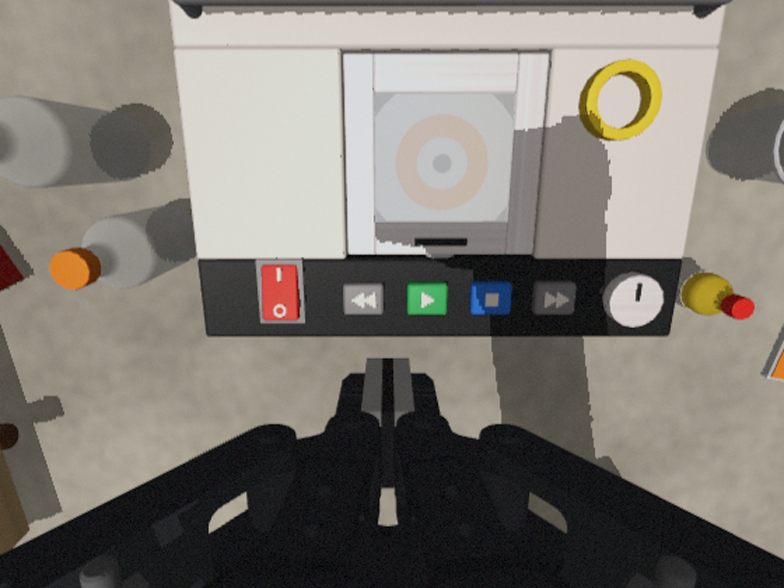

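The lid is still shut. The rocker's bar has moved from (276,279) to (279,275), so I'll compare before and after enlarged.

Run:
```python
import cv2,numpy as np
a,b=[cv2.resize(cv2.imread(f"pics/{n}.png")[250:335,240:320],None,fx=4.8,fy=4.8,interpolation=cv2.INTER_CUBIC) for n in("shut","rock")]
cv2.imwrite("pics/cmp.png",np.hstack([a,b]))
```

```text
(no output)
```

View pics/cmp.png

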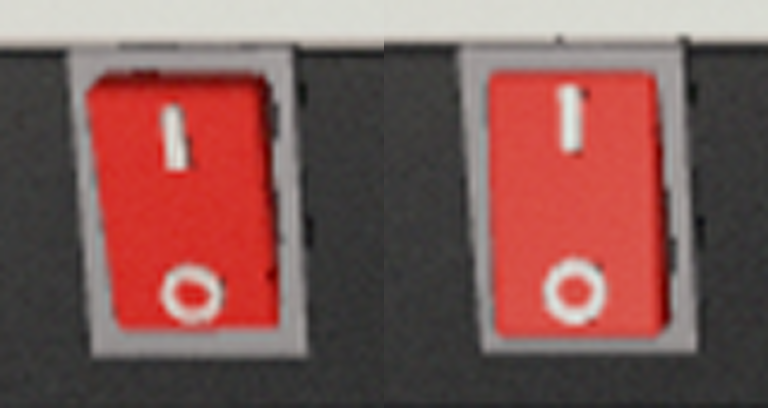

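The rocker has clearly tipped over: its far face is down and the near half is raised. Next is the play key.

Run:
```python
from h import *
x,y=-.0947,.0107
arm.move_to(W(x,y,.20),Q()); arm.servo_line(W(x,y,.155))
h=arm.servo_line(W(x,y,.134),v=.015,contact_N=9);st(h)
arm.dwell(.2);st("hold")
arm.servo_line(W(x,y,.20)); arm.move_to(W(-.06,v[4]+.04,.36),Q());arm.dwell(.2);snap("play");st("up")
```

```text
True 19.03 [0.5033 0.1042 0.2116] [-1.4 -1.2  6. ]
hold 19.23 [0.5033 0.1042 0.2116] [-0.6  0.   5.2]
up 20.76 [0.5401 0.1314 0.4314] [ 0.   0.  -0.5]
```

View pics/play.png

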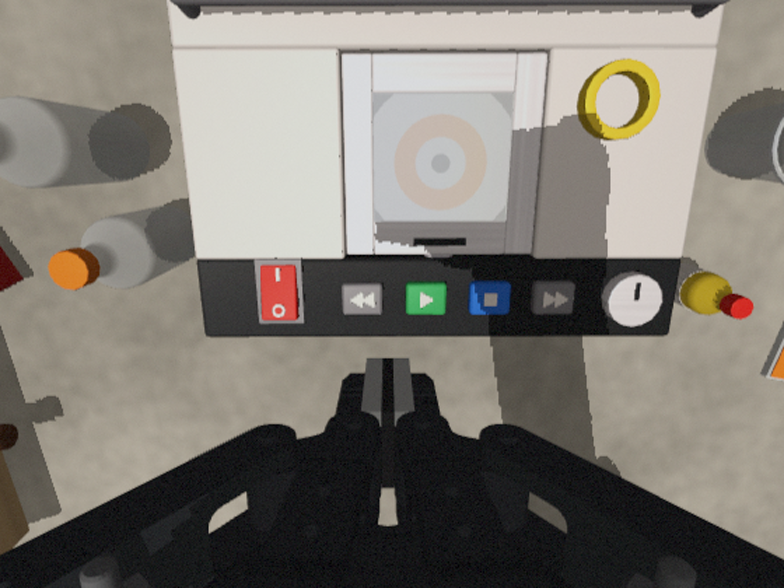

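The play key was held at 0.1386 m with over 5 N, which is right down, and it has sprung back. The lid is shut, the rocker is on, nothing else has moved and the arm is clear.

```bash
python3 -c "
from station import arm
print(arm.hand_in())"
```

```text
the job is handed in; nothing more can be done
None
```

I shut the lid onto its catch, tipped the power rocker to on, then pressed the play key right down and it sprang back; the arm finished clear at about 21 s and the job is handed in.

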